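# Nudge the heating block into its pocket under the beaker and lower the beaker onto it

## Task

Slide the large round aluminium heating block across the stand's board, without picking it up, until it drops fully home in the shallow round pocket beneath the clamped beaker. Then press the carriage's paddle down to lower the beaker gently until it stands on the block. Never touch the glass of that beaker with the robot, and leave the other things where they are.

Things in the scene. Friction and masses are not known exactly. Their poses are not given: they have to be found in the camera images.
- stand: Fixed heating stand. Its origin is at bench height (z = 0) right under the pocket's centre; z is up, x points from the pocket to the rod, y to the paddle's side. A flat grey board 320 x 360 mm, 12 mm thick (its top at z = 12 mm), reaches x from -170 to +150 mm and y from -200 to +160 mm. An upright rod, 12 mm thick and 412 mm high, stands at x = 110, y = 0. The stand's x axis points away from the robot, give or take 15 degrees.
- pocket (a point): Centre of the floor of the round pocket in the board, directly beneath the beaker: 83 mm across, 6 mm deep (floor 6 mm above the bench, rim flush with the board's top at 12 mm). Axes as the stand's.
- block_mid (a point): Centre (half-way up) of the heating block: a loose plain aluminium disc, 76 mm across, 30 mm high, its lower edge chamfered 4 mm, 0.25 to 0.5 kg, z axis up. It starts flat on the board, to the right of the pocket as the robot sees it, or right and nearer to the robot (the side away from the paddle), centre 27 mm above the bench, 85 to 185 mm from the pocket's centre; when home in the pocket its centre is 21 mm above the bench. It slides, and does not roll.
- carriage (a joint): Height of the carriage on the rod, in m: 0 is the top, growing as it is lowered; starts between 0 and 0.015, range 0 to 0.085. The beaker meets the block at 0.069 when the block is home (at 0.063 if the block still lies on top of the board). The carriage holds itself by friction wherever it is left; pushing it down takes about 3 to 5 N.
- paddle (a point): Centre of the top face of the carriage's flat steel press paddle, 60 mm (along the stand's x) x 45 mm (along y), 10 mm thick; x = 20, y = 120 mm in the stand's frame, 195 mm above the bench with the joint at 0. It moves straight down with the carriage, and is joined to it by a 10 mm rod that runs from its underside to the clamp on the upright rod. Axes as the stand's.
- beaker: The glass beaker that the carriage holds upright over the pocket; origin at the centre of its underside, z up. 72 mm across, 95 mm high, held by a steel ring 89 mm across (outside) and 8 mm thick, 58 mm above its foot. The foot is 105 mm above the bench when the joint is at 0, so 90 to 105 mm at the start: a gripper standing upright beside the pocket strikes the glass; one leaning away from it by about 35 degrees clears it.
- dish: Bystander: shallow white porcelain dish, 60 mm across, 18 mm high, standing on the stand's board. Origin at its underside's centre.
- vial: Bystander: small amber jar, 32 mm across, 65 mm high, standing on the stand's board near its far right corner. Origin at its underside's centre.
- small_block: Bystander: a smaller aluminium disc, 55 mm across and 30 mm high, on the bench to the right of the stand (not the heating block). Origin at its underside's centre.
- bottle_a: Bystander: amber bottle, 66 mm across, 140 mm high, on the bench to the left. Origin at its underside's centre.
- bottle_b: Bystander: white bottle, 60 mm across, 120 mm high, on the bench to the left. Origin at its underside's centre.
- spatula: Bystander: wooden-handled spatula, 190 mm long, lying on the bench to the right.
- jar: Bystander: empty glass beaker, 70 mm across, 85 mm high, on the bench to the left. Origin at its underside's centre.
- block: The same heating block; this origin is at the centre of its underside, 15 mm below point block_mid.
Not all that is in view belongs to the job. Leave any black or blue look-alike of the block alone.

How it is judged:
By the outcome, as a careful person would: the job done as asked, in the order asked, and still so for the second after the job is handed in, with the robot touching nothing.
It also fails if it takes over 51 s, if anything falls off the work surface, if the arm or the gripper's body presses on something with over 40 N, if the wrist force passes 120 N, or if a joint passes its speed limit or range.

## Robot

A 6-joint arm with a two-finger parallel gripper is mounted at the origin on the work surface. World frame = base frame: x ahead of the robot, y to its left, z up, the work surface at z = 0. Lengths are in m, angles in rad, forces in N, time in s.
With the tool pointing down it reaches from about 0.375 to 0.9 m from the base axis. Payload 3.1 kg.
Tool frame: the origin (TCP) lies between the finger pads; the fingertips stand 17 mm ahead of it and the grasp point (between the pads) lies 2 mm behind it (robot.nose_length is the distance from the TCP to the fingertips, in m); z points along the fingers, y is the line along which they close (so a half turn about z gives the same grasp; the last joint's range is limited). The gripper opens to 87 mm and grips with 3 to 60 N. Pads are 19 mm wide; open, the fingers measure 117 mm over their backs; the gripper's body (75 mm by 190 mm) begins 51 mm behind the grasp point.
Start: joints at [0.944, 0.527, 1.433, -0, 1.181, -0.178], TCP at [0.271, 0.563, 0.24] pointing down, gripper open.
Joint ranges: [-3.08, 3.08], [-0.75, 2.2], [0.22, 2.44], [-1.43, 4.57], [0, 2.65], [-2.85, 2.85]. Speed limits (rad/s): [2.79, 2.79, 3.14, 3.14, 3.14, 3.14].

## Interface

Orientations are given as a unit quaternion [x, y, z, w].
In Python, from rig import robot, cams gives the robot as it stands.
- The arm moves only by the shell command python3 -m pendant 'ROWS' [FORCE]. ROWS is JSON, a list of rows, each an object with "jaw": the opening, from 0 (shut) to 1 (fully open); "linear": the shift along the tool's x, y, z in cm, a list of three; "twist": the turn about the tool's z in degrees. A call has 1 to 12 rows; each row shifts and turns the commanded pose from where the row before left it, along the tool's axes as they then stand; what a row does not reach is not made up. A row lasts 1/12 s, in which the tool goes at most 41.7 mm and 7.16 degrees, less where a joint would pass 70% of its speed; a pose out of reach is approached as far as the arm can. A call is refused whole if a number of a shift passes 4.17 or a number of a turn 7.16, either way. A call with a gripper value outside its range is refused whole. The fingers move at their own pace and stop on an object; FORCE is the grip in N (left out, the last holds). Time passes only in rows, so rows that do not move let the fingers close. It gives the time, the measured TCP pose, the force, the opening and the grip force at its end, in the units of the state.
- robot.get_obs(): the state, without advancing time (a new reading comes with each control period).
- cams.camera(name): name is "side" or "top"; returns a dict with "color" (420x560x3 uint8, blue, green, red), "depth" (420x560 float32, m along the optical axis (not along the pixel's ray), 0 where there is no reading), "fov_y" (degrees; the focal length in pixels is half the picture's height over the tangent of half this angle, whatever the lens; pixels are square), "cx", "cy" (the principal point, pixels), "k1" (the pictures are not rectified: a ray, as slopes to the right and down, at radius r is drawn at 1 + k1 r^2 times it, then the intrinsics apply), "view" (4x4, takes a point from world to camera coordinates). Camera axes: x right, y down, z forward; pixel columns grow to the right and rows downward; lengths in m; the calibration is good to about 2 mm. A picture is of the moment at which its call begins.
- robot.hand_in(): hands the job in; it is judged then, once.
The state is a dict: "time": time; "q": joint angles; "joint_velocities": joint speeds; "joint_torque": joint torques, N m; "position": TCP position; "tool_rot": TCP orientation; "ft_force": force on the tool from outside, world axes, zero at the start; "moment": the same for the moment, N m; "grip_width": finger opening in m; "grip_force": force on a finger pad.
Only numpy, scipy, OpenCV 4.12 (cv2) and the standard library are available. Lean on these libraries where they do the work, as an engineer would, in place of code of your own. Each camera call takes 0.05 s, during which the arm holds its last target. There are 200 camera calls.

## Working session

There is one attempt and no reset: what is moved stays moved. The work goes in short steps, Python scripts to look and compute and a shell command to move; the robot and the scene stay as the last step left them, time stands still between calls to the robot, and variables do not carry over. Pictures are saved under pics/ and viewed, at most 10 in all, crops included, and the job is handed in when it is done.

```bash
ls; mkdir -p pics; python3 - <<'E'
from rig import robot,cams
import cv2,numpy as np
for n in("top","side"):
    c=cams.camera(n);cv2.imwrite(f"pics/{n}0.png",c["color"]);np.savez(f"{n}0.npz",**c)
    print(n,c["fov_y"],c["cx"],c["cy"],c["k1"],np.round(c["view"],3).tolist())
o=robot.get_obs();print(o)
E
```

```text
pics
top 52.181480026061905 273.9790269541942 210.17663617833625 -0.07786913048756444 [[-0.02, -1.0, 0.002, 0.036], [-0.999, 0.02, -0.031, 0.565], [0.031, -0.002, -1.0, 1.369], [0.0, 0.0, 0.0, 1.0]]
side 51.134738587303524 277.3618072338597 208.5184921039833 0.024208224040453245 [[0.977, -0.213, -0.004, -0.57], [-0.165, -0.746, -0.645, 0.209], [0.135, 0.63, -0.764, 1.095], [0.0, 0.0, 0.0, 1.0]]
{'time': 0.1, 'q': array([ 9.43515293e-01,  5.28402227e-01,  1.43377787e+00, -1.49456315e-05,
        1.18138917e+00, -1.78494322e-01]), 'joint_velocities': array([-0.00011392, -0.00188308, -0.00387724, -0.00023372, -0.00059025,
       -0.00064376]), 'joint_torque': array([-4.56544312e-04, -4.40984988e+01, -1.77150464e+01,  6.35049236e-02,
        5.34048560e-02, -1.58644468e-05]), 'position': array([0.27077016, 0.56260527, 0.23865044]), 'tool_rot': array([ 2.22512087e-01,  9.74929430e-01, -9.11887334e-04, -3.81135505e-04]), 'ft_force': array([ 0.30327285, -0.31423816,  0.16201613]), 'moment': array([ 0.029147  ,  0.01462264, -0.01050032]), 'grip_force': 0.0, 'grip_width': 0.08674626405331498}
```

View pics/top0.png

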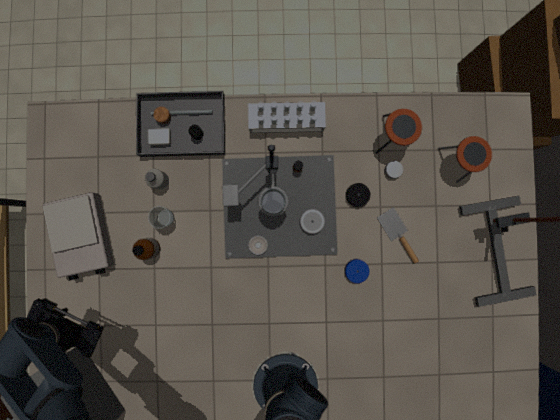

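View pics/side0.png

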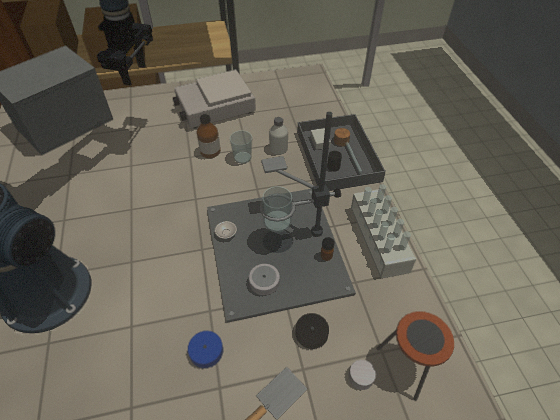

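The top view shows the board with corners at about (226,157), (333,155), (336,256) and (227,259). The block is at (313,221), the beaker at (273,201), the dish at (258,244), the paddle at (231,195) and the vial at (298,166). The blue and black discs off the board are look-alikes.

```bash
cat > h.py <<'E'
import numpy as np,cv2
def K(c):
    f=c["color"].shape[0]/2/np.tan(np.radians(float(c["fov_y"]))/2)
    return np.array([[f,0,float(c["cx"])],[0,f,float(c["cy"])],[0,0,1]]),np.array([float(c["k1"]),0,0,0,0])
def cast(c,uv,z):
    k,d=K(c);p=cv2.undistortPoints(np.array(uv,float).reshape(-1,1,2),k,d).reshape(-1,2)
    V=c["view"];R=V[:3,:3];o=-R.T@V[:3,3];r=np.c_[p,np.ones(len(p))]@R
    return o+r*((z-o[2])/r[:,2])[:,None]
def proj(c,P):
    k,d=K(c);V=c["view"];return cv2.projectPoints(np.array(P,float).reshape(-1,1,3),cv2.Rodrigues(V[:3,:3])[0],V[:3,3],k,d)[0].reshape(-1,2)
E
python3 - <<'E'
from h import *
t=dict(np.load("top0.npz"));s=dict(np.load("side0.npz"))
im=t["color"][145:270,215:345];cv2.imwrite("pics/c1.png",cv2.convertScaleAbs(cv2.resize(im,None,fx=4.6,fy=4.6,interpolation=cv2.INTER_CUBIC),alpha=1.8))
g=t["color"].astype(int);sat=g.max(2)-g.min(2);v=g.max(2)
print(g[180,250],g[230,280],g[250,300],g[270,280],g[200,345],g[221,313],g[195,231])
E
```

```text
[91 89 89] [68 71 67] [70 71 67] [ 95 104 112] [71 75 82] [76 77 78] [97 99 99]
```

View pics/c1.png

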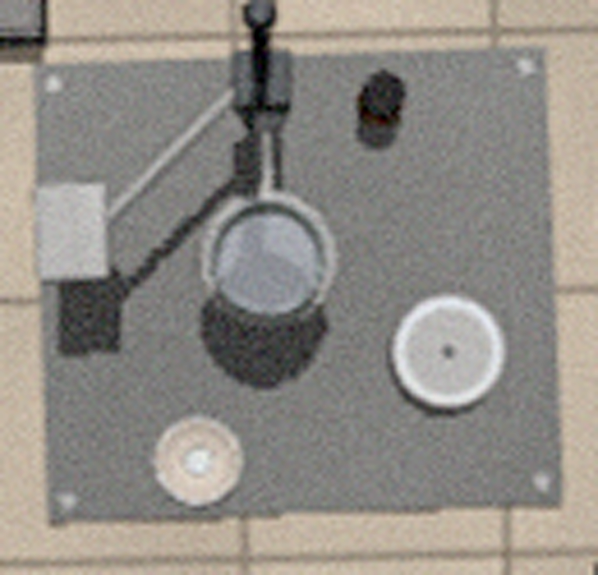

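The crop shows the board corners at TL (36,66), TR (546,47), BR (562,506) and BL (49,523). The block is at (448,351), the dish at (199,461), the paddle at (72,231) and the vial at (382,97).

```bash
python3 - <<'E'
from h import *
t=dict(np.load("top0.npz"));s=dict(np.load("side0.npz"))
f=lambda p:(np.array(p,float)+.5)/4.6-.5+[215,145]
C=cast(t,f([[36,66],[546,47],[562,506],[49,523]]),.012)[:,:2]
S=np.array([[.15,.16],[.15,-.2],[-.17,-.2],[-.17,.16]])
a=S-S.mean(0);b=C-C.mean(0);th=np.arctan2((a[:,0]*b[:,1]-a[:,1]*b[:,0]).sum(),(a*b).sum())
R=np.array([[np.cos(th),-np.sin(th)],[np.sin(th),np.cos(th)]]);o=C.mean(0)-R@S.mean(0)
print("theta",np.degrees(th),"pocket",o,"res",(S@R.T+o-C).round(4).tolist())
for n,p,z in(("block",[448,351],.042),("dish",[199,461],.03),("paddle",[72,231],.188),("vial",[382,97],.077)):
    w=cast(t,f([p]),z)[0,:2];print(n,w.round(4),"stand",(R.T@(w-o)).round(4))
d=t["depth"]; V=t["view"]
# paddle height from depth
u=f([72,231]).round().astype(int);print("paddle z",1.369-np.median(d[u[1]-4:u[1]+5,u[0]-3:u[0]+4]))
for z in(.18,.195):
    print(z,proj(s,[*(R@[.02,.12]+o),z]))
W=lambda x,y,z:[*(R@[x,y]+o),z]
print("side pix pocket, block top",proj(s,[W(0,0,.012)]),proj(s,[[*cast(t,f([[448,351]]),.042)[0,:2],.042]]))
E
```

```text
theta 0.7634910541245984 pocket [0.58722243 0.02666174] res [[0.0006, 0.0015], [-0.0009, -0.0008], [0.0003, -0.0018], [-0.0, 0.0011]]
block [ 0.529 -0.094] stand [-0.0598 -0.1198]
dish [0.4571 0.0775] stand [-0.1295  0.0526]
paddle [0.606  0.1463] stand [0.0204 0.1193]
vial [ 0.6989 -0.0507] stand [ 0.1107 -0.0789]
paddle z 0.16287029
0.18 [[273.22804099 163.17234236]]
0.195 [[273.16428845 158.91588473]]
side pix pocket, block top [[276.46777891 239.79873625]] [[263.60005431 275.73529797]]
```

```bash
python3 -m pendant '[{"jaw":0,"linear":[0,4,0],"twist":0},{"jaw":0,"linear":[0,4,0],"twist":0},{"jaw":0,"linear":[0,4,0],"twist":0},{"jaw":0,"linear":[0,4,0],"twist":0},{"jaw":0,"linear":[0,4,0],"twist":0},{"jaw":0,"linear":[0,4,0],"twist":0},{"jaw":0,"linear":[0,4,0],"twist":0},{"jaw":0,"linear":[0,4,0],"twist":0},{"jaw":0,"linear":[0,4,0],"twist":0}]'; python3 -c "
from rig import robot
o=robot.get_obs();print(o['q'],o['tool_rot'],o['position'])"
```

```text
time: 0.85
position: [0.4108, 0.8528, 0.2276]
tool_rot: [0.223, 0.975, 0.008, 0.001]
ft_force: [3.0, 6.1, 5.9]
grip_width: 0.0351
grip_force: 0.0
[ 1.00354002  1.11340024  0.21759669  0.00285727  1.79399276 -0.117704  ] [0.22256071 0.9748825  0.00828625 0.00147804] [0.41075418 0.85279699 0.22764422]
```

```bash
python3 -m pendant '[{"jaw":0,"linear":[0,4,0],"twist":0},{"jaw":0,"linear":[0,4,0],"twist":0},{"jaw":0,"linear":[0,4,0],"twist":0}]'; python3 -c "
from rig import robot
o=robot.get_obs();print(o['q'],o['tool_rot'],o['position'])"
```

```text
time: 1.1
position: [0.4221, 0.8763, 0.2111]
tool_rot: [0.222, 0.974, 0.046, 0.01]
ft_force: [0.5, 0.0, -0.4]
grip_width: 0.0149
grip_force: 0.0
[ 1.00411367  1.13098193  0.22074319  0.01160422  1.69714186 -0.11588575] [0.22227897 0.97386421 0.04558555 0.0101256 ] [0.42206893 0.87627187 0.21110217]
```

```bash
python3 -m pendant '[{"jaw":0,"linear":[0,4,0],"twist":0},{"jaw":0,"linear":[0,4,0],"twist":0},{"jaw":0,"linear":[0,4,0],"twist":0},{"jaw":0,"linear":[0,4,0],"twist":0},{"jaw":0,"linear":[0,4,0],"twist":0},{"jaw":0,"linear":[0,4,0],"twist":0}]'; python3 -c "
from rig import robot
o=robot.get_obs();print(o['q'],o['tool_rot'],o['position'])"
```

```text
time: 1.6
position: [0.4425, 0.9187, 0.2078]
tool_rot: [0.221, 0.967, 0.122, 0.028]
ft_force: [0.8, -0.5, -0.2]
grip_width: 0.0008
grip_force: 0.0
[ 1.0044779   1.14285142  0.22045629  0.02936788  1.52991735 -0.11496134] [0.22082979 0.967306   0.1216237  0.02758586] [0.44250991 0.91866324 0.20777088]
```

```bash
python3 -m pendant '[{"jaw":0,"linear":[0,4,0],"twist":0},{"jaw":0,"linear":[0,4,0],"twist":0},{"jaw":0,"linear":[0,4,0],"twist":0},{"jaw":0,"linear":[0,4,0],"twist":0},{"jaw":0,"linear":[0,4,0],"twist":0},{"jaw":0,"linear":[0,4,0],"twist":0},{"jaw":0,"linear":[0,4,0],"twist":0},{"jaw":0,"linear":[0,4,0],"twist":0},{"jaw":0,"linear":[0,4,0],"twist":0},{"jaw":0,"linear":[0,4,0],"twist":0},{"jaw":0,"linear":[0,4,0],"twist":0},{"jaw":0,"linear":[0,4,0],"twist":0}]'; python3 -c "
from rig import robot
o=robot.get_obs();print(o['q'],o['tool_rot'],o['position'])"
```

```text
time: 2.6
position: [0.4715, 0.9789, 0.3001]
tool_rot: [0.214, 0.937, 0.269, 0.061]
ft_force: [0.0, -0.1, -0.5]
grip_width: 0.0002
grip_force: 0.0
[ 1.00273856  1.08201697  0.21895992  0.06560165  1.28610433 -0.11973023] [0.21392464 0.93718742 0.26860885 0.06136175] [0.47153275 0.97886663 0.30006907]
```

```bash
python3 -m pendant '[{"jaw":0,"linear":[0,4,0],"twist":0},{"jaw":0,"linear":[0,4,0],"twist":0},{"jaw":0,"linear":[0,4,0],"twist":0}]'; python3 -c "
from rig import robot
from scipy.spatial.transform import Rotation as R
o=robot.get_obs();print(o['q'],o['position'],R.from_quat(o['tool_rot']).as_matrix().round(3))"
```

```text
time: 2.85
position: [0.4755, 0.9873, 0.338]
tool_rot: [0.212, 0.927, 0.302, 0.069]
ft_force: [0.7, -0.6, -0.5]
grip_width: 0.0004
grip_force: 0.0
[ 1.00173943  1.05364666  0.21893347  0.07469685  1.24262392 -0.12145481] [0.4755398  0.98726849 0.33796398] [[-0.901  0.35   0.256]
 [ 0.434  0.728  0.531]
 [-0.     0.59  -0.808]]
```

```bash
python3 -m pendant '[{"jaw":0.4,"linear":[0,0,-0.5],"twist":7},{"jaw":0.4,"linear":[0,0,-0.5],"twist":7},{"jaw":0.4,"linear":[0,0,-0.5],"twist":7},{"jaw":0.4,"linear":[0,0,-0.5],"twist":7},{"jaw":0.4,"linear":[0,0,-0.5],"twist":7},{"jaw":0.4,"linear":[0,0,-0.5],"twist":7},{"jaw":0.4,"linear":[0,0,-0.5],"twist":7},{"jaw":0.4,"linear":[0,0,-0.5],"twist":7},{"jaw":0.4,"linear":[0,0,-0.5],"twist":7},{"jaw":0.4,"linear":[0,0,-0.5],"twist":7},{"jaw":0.4,"linear":[0,0,-0.5],"twist":7},{"jaw":0.4,"linear":[0,0,-0.5],"twist":7}]' 10; cat > st.py <<'E'
from rig import robot
import numpy as np
from scipy.spatial.transform import Rotation as R
o=robot.get_obs();M=R.from_quat(o['tool_rot']).as_matrix()
def to(t): print("delta tool cm",(M.T@(np.array(t)-o['position'])*100).round(2))
print(o['q'].round(3),o['position'].round(4),M.round(3).tolist())
E
python3 -c "
from st import *;to([.47,-.2,.34])"
```

```text
time: 3.85
position: [0.4601, 0.9552, 0.3865]
tool_rot: [0.779, 0.545, 0.27, -0.152]
ft_force: [0.6, 0.4, -0.6]
grip_width: 0.0347
grip_force: 0.0
[0.997 0.942 0.347 0.078 1.227 1.345] [0.4601 0.9552 0.3865] [[0.26, 0.931, 0.256], [0.767, -0.36, 0.531], [0.586, 0.058, -0.808]]
delta tool cm [-91.1   42.25 -57.3 ]
```

```bash
python3 -m pendant '[{"jaw":0.4,"linear":[-1,0.5,-0.6],"twist":6},{"jaw":0.4,"linear":[-3,1.8,-2],"twist":0},{"jaw":0.4,"linear":[-3,1.8,-2],"twist":0},{"jaw":0.4,"linear":[-3,1.8,-2],"twist":0},{"jaw":0.4,"linear":[-3,1.8,-2],"twist":0},{"jaw":0.4,"linear":[-3,1.8,-2],"twist":0},{"jaw":0.4,"linear":[-3,1.8,-2],"twist":0},{"jaw":0.4,"linear":[-3,1.8,-2],"twist":0},{"jaw":0.4,"linear":[-3,1.8,-2],"twist":0},{"jaw":0.4,"linear":[-3,1.8,-2],"twist":0},{"jaw":0.4,"linear":[-3,1.8,-2],"twist":0},{"jaw":0.4,"linear":[-3,1.8,-2],"twist":0}]'
python3 -c "
from st import *;to([.47,-.2,.34])"
```

```text
time: 4.85
position: [0.467, 0.498, 0.37]
tool_rot: [0.805, 0.506, 0.263, -0.164]
ft_force: [0.2, -0.3, 0.0]
grip_width: 0.0348
grip_force: 0.0
[0.507 0.303 1.591 0.505 0.776 0.675] [0.467 0.498 0.37 ] [[0.349, 0.901, 0.258], [0.728, -0.434, 0.531], [0.59, 0.002, -0.808]]
delta tool cm [-52.48  30.56 -34.54]
```

```bash
python3 -m pendant '[{"jaw":0.4,"linear":[-3,1.8,-2],"twist":0},{"jaw":0.4,"linear":[-3,1.8,-2],"twist":0},{"jaw":0.4,"linear":[-3,1.8,-2],"twist":0},{"jaw":0.4,"linear":[-3,1.8,-2],"twist":0},{"jaw":0.4,"linear":[-3,1.8,-2],"twist":0},{"jaw":0.4,"linear":[-3,1.8,-2],"twist":0},{"jaw":0.4,"linear":[-3,1.8,-2],"twist":0},{"jaw":0.4,"linear":[-3,1.8,-2],"twist":0},{"jaw":0.4,"linear":[-3,1.8,-2],"twist":0},{"jaw":0.4,"linear":[-3,1.8,-2],"twist":0},{"jaw":0.4,"linear":[-3,1.8,-2],"twist":0},{"jaw":0.4,"linear":[-3,1.8,-2],"twist":0}]'
python3 -c "
from st import *;to([.47,-.2,.3])"
```

```text
time: 5.85
position: [0.4742, 0.0141, 0.3521]
tool_rot: [0.805, 0.506, 0.262, -0.162]
ft_force: [0.8, -0.1, -0.5]
grip_width: 0.035
grip_force: 0.0
[-0.598  0.172  1.832  0.647  1.304 -0.379] [0.4742 0.0141 0.3521] [[0.35, 0.9, 0.258], [0.73, -0.435, 0.527], [0.587, 0.004, -0.809]]
delta tool cm [-18.83   8.91  -7.17]
```

```bash
python3 -m pendant '[{"jaw":0.4,"linear":[-2.5,1,-3],"twist":0},{"jaw":0.4,"linear":[-3,1.5,-2.2],"twist":0},{"jaw":0.4,"linear":[-3,1.5,-1],"twist":0},{"jaw":0.4,"linear":[-3,1.5,-1],"twist":0},{"jaw":0.4,"linear":[-3,1.5,0],"twist":0},{"jaw":0.4,"linear":[-3,1.5,0],"twist":0}]'
python3 - <<'E'
from st import *
to([.494,-.166,.12]);to([.494,-.166,.037])
from rig import cams
from h import *
c=cams.camera("top");print(cast(c,[[357,271]],.02))
E
```

```text
time: 6.35
position: [0.4714, -0.189, 0.3071]
tool_rot: [0.806, 0.506, 0.262, -0.161]
ft_force: [-0.0, 0.2, 0.3]
grip_width: 0.0348
grip_force: 0.0
[-0.923  0.374  1.672  0.556  1.433 -0.648] [ 0.4714 -0.189   0.3071] [[0.351, 0.9, 0.259], [0.731, -0.436, 0.525], [0.585, 0.005, -0.811]]
delta tool cm [-8.48  0.94 16.96]
delta tool cm [-13.34   0.9   23.69]
[[ 0.36654184 -0.23617272  0.02      ]]
```

```bash
python3 -m pendant '[{"jaw":0.4,"linear":[-1.7,0.2,3.4],"twist":0},{"jaw":0.4,"linear":[-1.7,0.2,3.4],"twist":0},{"jaw":0.4,"linear":[-1.7,0.2,3.4],"twist":0},{"jaw":0.4,"linear":[-1.7,0.2,3.4],"twist":0},{"jaw":0.4,"linear":[-1.7,0.2,3.4],"twist":0},{"jaw":0.4,"linear":[-1.2,0,1.6],"twist":0},{"jaw":0.4,"linear":[-1.2,0,1.6],"twist":0},{"jaw":0.4,"linear":[-1.2,0,1.6],"twist":0},{"jaw":0.4,"linear":[-0.8,0,1.2],"twist":0},{"jaw":0.4,"linear":[0,0,0],"twist":0},{"jaw":0.4,"linear":[0,0,0],"twist":0}]'
python3 - <<'E'
from st import *
from rig import cams
from h import *
to([.494,-.166,.037]);to([.587-.433*.055,.027-.902*.055,.037])
im=cams.camera("side")["color"][170:350,180:360];cv2.imwrite("pics/c2.png",cv2.convertScaleAbs(cv2.resize(im,None,fx=3.3,fy=3.3,interpolation=cv2.INTER_CUBIC),alpha=1.6))
E
```

```text
time: 7.32
position: [0.4937, -0.163, 0.0448]
tool_rot: [0.805, 0.506, 0.262, -0.164]
ft_force: [0.5, -0.1, 0.4]
grip_width: 0.0345
grip_force: 0.0
[-0.857  0.816  1.832  0.742  0.925 -0.995] [ 0.4937 -0.163   0.0448] [[0.351, 0.901, 0.255], [0.729, -0.434, 0.529], [0.587, 0.0, -0.809]]
delta tool cm [-0.67  0.16  0.47]
delta tool cm [12.22  0.17  9.83]
```

View pics/c2.png

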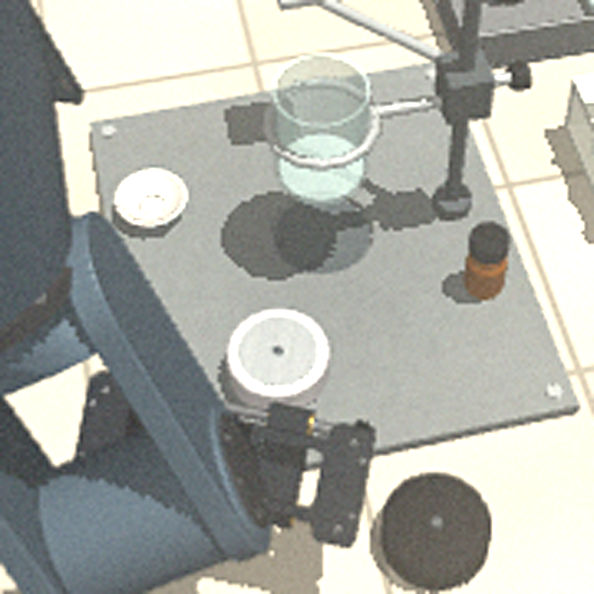

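The side crop shows the fingers behind the block (fingers at about (310,430), block at (278,352)). The pocket rim is at (322,235), where the calibration predicted it.

```bash
python3 -m pendant '[{"jaw":0.4,"linear":[-0.5,0.1,0.6],"twist":0},{"jaw":0.4,"linear":[1,0,0.73],"twist":0},{"jaw":0.4,"linear":[1,0,0.73],"twist":0},{"jaw":0.4,"linear":[1,0,0.73],"twist":0},{"jaw":0.4,"linear":[1,0,0.73],"twist":0},{"jaw":0.4,"linear":[1,0,0.73],"twist":0},{"jaw":0.4,"linear":[1,0,0.73],"twist":0},{"jaw":0.4,"linear":[1,0,0.73],"twist":0},{"jaw":0.4,"linear":[1,0,0.73],"twist":0},{"jaw":0.4,"linear":[0.8,0,0.58],"twist":0},{"jaw":0.4,"linear":[0.5,0,0.36],"twist":0},{"jaw":0.4,"linear":[0,0,0],"twist":0}]'
python3 - <<'E'
from st import *
from rig import cams
from h import *
to([.587-.433*.052,.027-.902*.052,.037])
im=cams.camera("side")["color"][170:350,180:360];cv2.imwrite("pics/c3.png",cv2.convertScaleAbs(cv2.resize(im,None,fx=3.3,fy=3.3,interpolation=cv2.INTER_CUBIC),alpha=1.6))
E
```

```text
time: 8.37
position: [0.544, -0.0579, 0.0367]
tool_rot: [0.805, 0.507, 0.262, -0.165]
ft_force: [0.0, -0.2, -0.0]
grip_width: 0.0351
grip_force: 0.0
[-0.638  0.828  1.856  0.9    0.829 -0.94 ] [ 0.544  -0.0579  0.0367] [[0.35, 0.902, 0.254], [0.729, -0.432, 0.531], [0.588, -0.001, -0.809]]
delta tool cm [3.5  0.2  2.51]
```

View pics/c3.png

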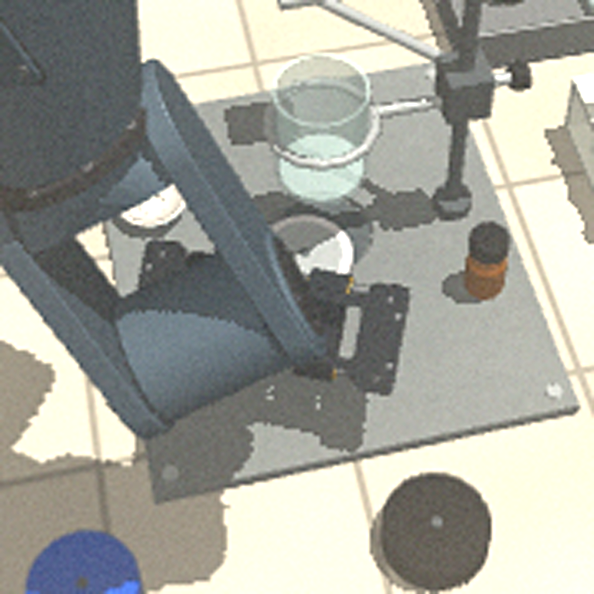

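The block now leads the fingers, with its visible rim at about (315,250), and it is heading into the pocket.

```bash
python3 -m pendant '[{"jaw":0.4,"linear":[0.4,0.1,0.29],"twist":0},{"jaw":0.4,"linear":[0.4,0,0.29],"twist":0},{"jaw":0.4,"linear":[0.4,0,0.29],"twist":0},{"jaw":0.4,"linear":[0.4,0,0.29],"twist":0},{"jaw":0.4,"linear":[0.4,0,0.29],"twist":0},{"jaw":0.4,"linear":[0.4,0,0.29],"twist":0},{"jaw":0.4,"linear":[0.4,0,0.29],"twist":0},{"jaw":0.4,"linear":[0.3,0,0.22],"twist":0},{"jaw":0.4,"linear":[0.2,0,0.15],"twist":0},{"jaw":0.4,"linear":[0,0,0],"twist":0}]'
python3 - <<'E'
from st import *
from rig import cams
from h import *
to([.587-.433*.052,.027-.902*.052,.037])
im=cams.camera("side")["color"][190:290,220:340];cv2.imwrite("pics/c4.png",cv2.convertScaleAbs(cv2.resize(im,None,fx=5,fy=5,interpolation=cv2.INTER_CUBIC),alpha=1.6))
E
```

```text
time: 9.25
position: [0.5625, -0.0225, 0.0367]
tool_rot: [0.805, 0.506, 0.262, -0.165]
ft_force: [0.4, 0.6, 0.4]
grip_width: 0.0348
grip_force: 0.0
[-0.56   0.83   1.846  0.945  0.806 -0.903] [ 0.5625 -0.0225  0.0367] [[0.35, 0.901, 0.254], [0.729, -0.433, 0.531], [0.588, -0.001, -0.809]]
delta tool cm [0.28 0.07 0.16]
```

View pics/c4.png

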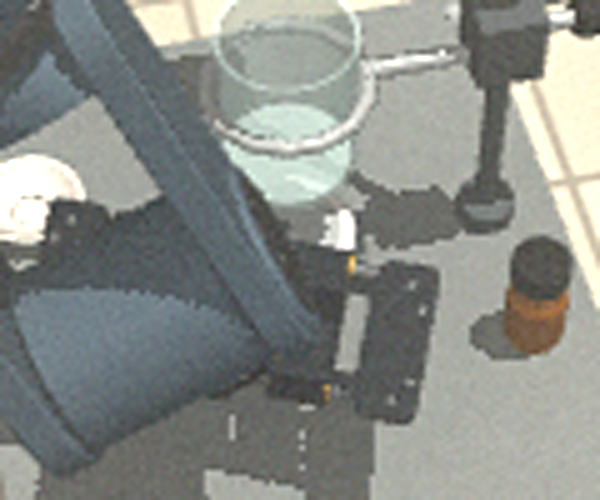

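The gripper hides the block, with only a sliver visible at (340,230). I'll push on gently and watch the force.

```bash
for i in 1; do python3 -m pendant '[{"jaw":0.4,"linear":[0.12,0,0.09],"twist":0},{"jaw":0.4,"linear":[0.12,0,0.09],"twist":0},{"jaw":0.4,"linear":[0,0,0],"twist":0}]'; done;  python3 -m pendant '[{"jaw":0.4,"linear":[0.12,0,0.09],"twist":0},{"jaw":0.4,"linear":[0.12,0,0.09],"twist":0},{"jaw":0.4,"linear":[0,0,0],"twist":0}]'
```

```text
time: 9.55
position: [0.5639, -0.0208, 0.0366]
tool_rot: [0.805, 0.506, 0.262, -0.164]
ft_force: [0.4, -0.7, -0.1]
grip_width: 0.0344
grip_force: 0.3
time: 9.8
position: [0.5653, -0.0183, 0.0366]
tool_rot: [0.805, 0.506, 0.262, -0.164]
ft_force: [-0.1, -1.3, 1.0]
grip_width: 0.0346
grip_force: 0.8
```

```bash
python3 -m pendant '[{"jaw":0.4,"linear":[-1,0,-0.73],"twist":0},{"jaw":0.4,"linear":[-2,0,-1.46],"twist":0},{"jaw":0.4,"linear":[-2,0,-1.46],"twist":0},{"jaw":0.4,"linear":[-2,0,-1.46],"twist":0},{"jaw":0.4,"linear":[-2,0,-1.46],"twist":0},{"jaw":0.4,"linear":[0,0,0],"twist":0}]'
python3 - <<'E'
from st import *
from rig import cams
from h import *
f=lambda i:cv2.convertScaleAbs(cv2.resize(i,None,fx=5,fy=5,interpolation=cv2.INTER_CUBIC),alpha=1.6)
c=cams.camera("side");np.savez("side1.npz",**c)
t=cams.camera("top");np.savez("top1.npz",**t)
cv2.imwrite("pics/c5.png",np.hstack([f(c["color"][190:290,235:315]),f(t["color"][160:260,240:320])]))
E
```

```text
time: 10.3
position: [0.5165, -0.1238, 0.0365]
tool_rot: [0.807, 0.504, 0.262, -0.162]
ft_force: [0.7, 0.0, -0.8]
grip_width: 0.0348
grip_force: 0.0
[-0.772  0.829  1.844  0.813  0.874 -0.982] [ 0.5165 -0.1238  0.0365] [[0.354, 0.899, 0.259], [0.729, -0.439, 0.526], [0.586, 0.003, -0.81]]
```

View pics/c5.png

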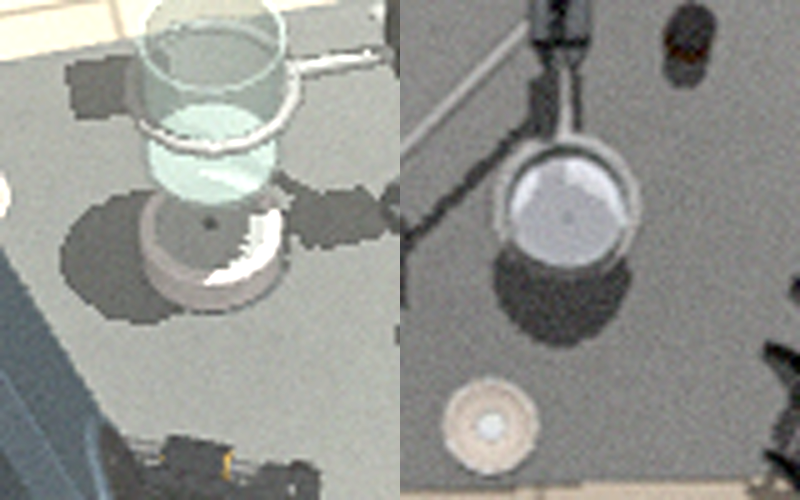

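Side crop: the block is under the beaker with its centre mark at (210,224). Top crop: the mark is at (168,217), seen through the glass.

```bash
python3 - <<'E'
from h import *
t=dict(np.load("top1.npz"));s=dict(np.load("side1.npz"))
g=lambda x,y,o:[(x+.5)/5-.5+o[0],(y+.5)/5-.5+o[1]]
for z in(.036,.042):
    print(z,"side",cast(s,[g(210,224,(235,190))],z),"top",cast(t,[g(168,217,(240,160))],z))
    a=np.linspace(0,6.28,9)[:-1]
    print(((proj(s,[[.5872,.0267,z]])-[235,190]+.5)*5-.5).round(), ((proj(s,[[.5872+.038*np.cos(q),.0267+.038*np.sin(q),z] for q in a])-[235,190]+.5)*5-.5).round().tolist())
# depth of block top (side)
V=s["view"];k,_=K(s)
d=s["depth"][232:240,270:277];print(d.round(4)[::3,::3])
def hgt(c,u,v):
    z=float(np.median(c["depth"][v-1:v+2,u-1:u+2]));k,dd=K(c);p=cv2.undistortPoints(np.array([[[u,v]]],float),k,dd)[0,0]
    P=np.array([p[0]*z,p[1]*z,z]);return c["view"][:3,:3].T@(P-c["view"][:3,3])
for uv in((270,236),(274,238),(268,240),(285,235),(277,262),(300,255),(275,260)):print(uv,hgt(s,*uv).round(4))
E
```

```text
0.036 side [[0.58772313 0.02673214 0.036     ]] top [[0.58791371 0.02646828 0.036     ]]
[[209. 224.]] [[279.0, 212.0], [247.0, 177.0], [194.0, 169.0], [150.0, 194.0], [139.0, 237.0], [169.0, 274.0], [224.0, 282.0], [270.0, 256.0]]
0.042 side [[0.58680189 0.02234448 0.042     ]] top [[0.58762859 0.02647246 0.042     ]]
[[209. 217.]] [[279.0, 205.0], [247.0, 170.0], [194.0, 162.0], [149.0, 187.0], [138.0, 230.0], [169.0, 267.0], [224.0, 275.0], [270.0, 249.0]]
[[1.17   1.1654 1.1   ]
 [1.1621 1.1595 1.1604]
 [1.1538 1.1587 1.1553]]
(270, 236) [0.5694 0.0243 0.0374]
(274, 238) [0.5782 0.015  0.0383]
(268, 240) [0.5617 0.013  0.037 ]
(285, 235) [0.609 0.02  0.036]
(277, 262) [ 0.5735 -0.0433  0.0126]
(300, 255) [ 0.6367 -0.0358  0.0138]
(275, 260) [ 0.5696 -0.0365  0.0132]
```

Both views agree on the mark at z = 36 mm, at (0.588, 0.027), so the block is fully home. Next I'll retract and go to the paddle.

```bash
python3 -m pendant '[{"jaw":0,"linear":[0,0,-3],"twist":0},{"jaw":0,"linear":[0,0,-4],"twist":0},{"jaw":0,"linear":[0,0,-4],"twist":0},{"jaw":0,"linear":[2.3,0,-3.2],"twist":0},{"jaw":0,"linear":[2.3,0,-3.2],"twist":0},{"jaw":0,"linear":[2.3,0,-3.2],"twist":0},{"jaw":0,"linear":[2.3,0,-3.2],"twist":0},{"jaw":0,"linear":[2.3,0,-3.2],"twist":0},{"jaw":0,"linear":[2.3,0,-3.2],"twist":0}]'
python3 -c "
from st import *;to([.599,.149,.34]);to([.599,.149,.23])"
```

```text
time: 11.15
position: [0.4876, -0.1758, 0.3642]
tool_rot: [0.805, 0.507, 0.261, -0.165]
ft_force: [0.1, -1.0, 0.5]
grip_width: 0.0004
grip_force: 0.0
[-0.882  0.318  1.583  0.562  1.544 -0.539] [ 0.4876 -0.1758  0.3642] [[0.35, 0.902, 0.253], [0.729, -0.432, 0.531], [0.588, -0.002, -0.809]]
delta tool cm [26.15 -3.97 22.03]
delta tool cm [19.68 -3.96 30.92]
```

```bash
python3 -m pendant '[{"jaw":0,"linear":[2.9,-0.8,2.4],"twist":0},{"jaw":0,"linear":[2.9,-0.8,2.4],"twist":0},{"jaw":0,"linear":[2.9,-0.8,2.4],"twist":0},{"jaw":0,"linear":[2.9,-0.8,2.4],"twist":0},{"jaw":0,"linear":[2.9,-0.8,2.4],"twist":0},{"jaw":0,"linear":[2.9,0,2.4],"twist":0},{"jaw":0,"linear":[2.9,0,2.4],"twist":0},{"jaw":0,"linear":[2.9,0,2.4],"twist":0},{"jaw":0,"linear":[2.5,0,2.2],"twist":0},{"jaw":0,"linear":[0,0,0],"twist":0}]'
python3 -c "
from st import *;to([.599,.149,.34]);to([.599,.149,.22])"
```

```text
time: 11.98
position: [0.596, 0.1469, 0.3396]
tool_rot: [0.803, 0.509, 0.261, -0.167]
ft_force: [-0.9, -0.4, -0.8]
grip_width: 0.0006
grip_force: 0.0
[-0.227  0.338  1.629  0.69   1.132 -0.075] [0.596  0.1469 0.3396] [[0.346, 0.905, 0.249], [0.73, -0.426, 0.534], [0.589, -0.003, -0.808]]
delta tool cm [0.28 0.18 0.16]
delta tool cm [-6.79  0.22  9.85]
```

```bash
python3 -m pendant '[{"jaw":0,"linear":[-1.1,0,1.6],"twist":0},{"jaw":0,"linear":[-1.1,0,1.6],"twist":0},{"jaw":0,"linear":[-1.1,0.2,1.7],"twist":0},{"jaw":0,"linear":[-1.1,0,1.7],"twist":0},{"jaw":0,"linear":[-1.2,0,1.7],"twist":0},{"jaw":0,"linear":[-1.1,0,1.6],"twist":0},{"jaw":0,"linear":[0,0,0],"twist":0},{"jaw":0,"linear":[0,0,0],"twist":0}]'
python3 - <<'E'
from st import *
from rig import cams
from h import *
to([.599,.149,.205])
f=lambda i:cv2.convertScaleAbs(cv2.resize(i,None,fx=4,fy=4,interpolation=cv2.INTER_CUBIC),alpha=1.6)
c=cams.camera("side");t=cams.camera("top")
cv2.imwrite("pics/c6.png",np.hstack([f(c["color"][90:240,230:330]),f(t["color"][130:280,200:300])]))
E
```

```text
time: 12.65
position: [0.5992, 0.1436, 0.2198]
tool_rot: [0.805, 0.506, 0.26, -0.166]
ft_force: [-0.2, 0.8, 0.8]
grip_width: 0.0005
grip_force: 0.0
[-0.23   0.503  1.752  0.808  0.918 -0.3  ] [0.5992 0.1436 0.2198] [[0.353, 0.901, 0.252], [0.728, -0.433, 0.531], [0.587, -0.004, -0.809]]
delta tool cm [-0.48 -0.24  1.48]
```

View pics/c6.png

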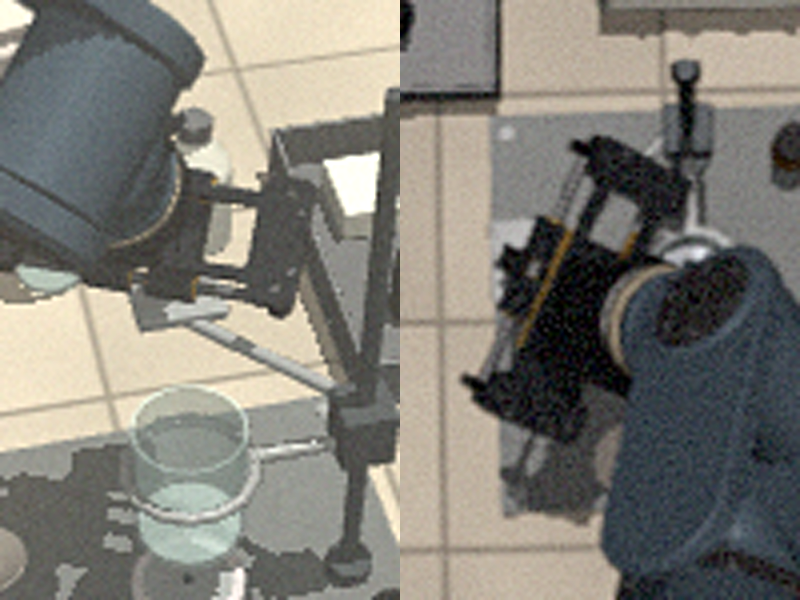

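The side crop shows the closed fingertips just above the paddle at (190,305), clear of the glass and the rod. The top crop agrees.

```bash
python3 -m pendant '[{"jaw":0,"linear":[-0.29,0,0.4],"twist":0},{"jaw":0,"linear":[-0.29,0,0.4],"twist":0},{"jaw":0,"linear":[-0.29,0,0.4],"twist":0},{"jaw":0,"linear":[-0.29,0,0.4],"twist":0},{"jaw":0,"linear":[-0.29,0,0.4],"twist":0},{"jaw":0,"linear":[0,0,0],"twist":0}]'
```

```text
time: 13.25
position: [0.6006, 0.1428, 0.1953]
tool_rot: [0.805, 0.506, 0.262, -0.165]
ft_force: [0.0, -0.9, 1.1]
grip_width: 0.0
grip_force: 0.5
```

```bash
python3 -m pendant '[{"jaw":0,"linear":[-0.2,0,0.28],"twist":0},{"jaw":0,"linear":[-0.2,0,0.28],"twist":0},{"jaw":0,"linear":[-0.2,0,0.28],"twist":0}]'; python3 -m pendant '[{"jaw":0,"linear":[-0.2,0,0.28],"twist":0},{"jaw":0,"linear":[-0.2,0,0.28],"twist":0},{"jaw":0,"linear":[-0.2,0,0.28],"twist":0},{"jaw":0,"linear":[-0.2,0,0.28],"twist":0},{"jaw":0,"linear":[-0.2,0,0.28],"twist":0}]'
```

```text
time: 13.5
position: [0.6007, 0.1429, 0.1857]
tool_rot: [0.805, 0.506, 0.262, -0.164]
ft_force: [-0.8, -1.4, 3.2]
grip_width: 0.0007
grip_force: 1.9
time: 13.92
position: [0.6007, 0.143, 0.1681]
tool_rot: [0.805, 0.506, 0.262, -0.164]
ft_force: [-0.6, -1.6, 3.1]
grip_width: 0.0008
grip_force: 1.8
```

```bash
python3 -m pendant '[{"jaw":0,"linear":[-0.12,0,0.17],"twist":0},{"jaw":0,"linear":[-0.12,0,0.17],"twist":0},{"jaw":0,"linear":[-0.12,0,0.17],"twist":0},{"jaw":0,"linear":[-0.12,0,0.17],"twist":0},{"jaw":0,"linear":[-0.12,0,0.17],"twist":0},{"jaw":0,"linear":[-0.12,0,0.17],"twist":0},{"jaw":0,"linear":[-0.12,0,0.17],"twist":0}]'; python3 -m pendant '[{"jaw":0,"linear":[-0.06,0,0.08],"twist":0},{"jaw":0,"linear":[-0.06,0,0.08],"twist":0}]';python3 -m pendant '[{"jaw":0,"linear":[-0.03,0,0.04],"twist":0},{"jaw":0,"linear":[-0.03,0,0.04],"twist":0}]'
```

```text
time: 14.5
position: [0.6007, 0.1431, 0.1537]
tool_rot: [0.805, 0.506, 0.262, -0.164]
ft_force: [-1.0, -2.4, 3.6]
grip_width: 0.0006
grip_force: 1.7
time: 14.67
position: [0.6007, 0.1431, 0.1517]
tool_rot: [0.805, 0.506, 0.262, -0.164]
ft_force: [-2.2, -2.0, 2.8]
grip_width: 0.0006
grip_force: 1.6
time: 14.83
position: [0.6007, 0.1431, 0.1508]
tool_rot: [0.805, 0.506, 0.262, -0.164]
ft_force: [0.2, -3.1, 2.6]
grip_width: 0.0003
grip_force: 1.6
```

```bash
P='python3 -m pendant'; python3 -m pendant '[{"jaw":0,"linear":[-0.06,0,0.08],"twist":0},{"jaw":0,"linear":[-0.06,0,0.08],"twist":0},{"jaw":0,"linear":[-0.06,0,0.08],"twist":0}]' | grep -E "posi|ft"; python3 -m pendant '[{"jaw":0,"linear":[-0.03,0,0.04],"twist":0},{"jaw":0,"linear":[-0.03,0,0.04],"twist":0}]'| grep -E "posi|ft"; python3 -m pendant '[{"jaw":0,"linear":[-0.03,0,0.04],"twist":0},{"jaw":0,"linear":[-0.03,0,0.04],"twist":0}]'| grep -E "posi|ft"
```

```text
position: [0.6007, 0.1432, 0.1478]
ft_force: [-0.8, -2.4, 3.4]
position: [0.6007, 0.1431, 0.1468]
ft_force: [-0.0, -2.1, 4.0]
position: [0.6007, 0.1431, 0.1459]
ft_force: [-0.2, -2.4, 3.5]
```

```bash
python3 -m pendant '[{"jaw":0,"linear":[-0.03,0,0.04],"twist":0},{"jaw":0,"linear":[-0.03,0,0.04],"twist":0}]' | grep -E "posi|ft"; python3 -m pendant '[{"jaw":0,"linear":[-0.03,0,0.04],"twist":0},{"jaw":0,"linear":[0,0,0],"twist":0}]'| grep -E "posi|ft"
```

```text
position: [0.6008, 0.1432, 0.1454]
ft_force: [-3.1, -3.7, 8.7]
position: [0.6008, 0.1431, 0.1453]
ft_force: [-2.6, -4.0, 8.8]
```

```bash
python3 -m pendant '[{"jaw":0,"linear":[-0.03,0,0.04],"twist":0},{"jaw":0,"linear":[0,0,0],"twist":0}]'| grep -E "posi|ft"
```

```text
position: [0.6008, 0.1431, 0.1452]
ft_force: [-3.9, -4.3, 10.8]
```

The beaker met the block: the force rose from 3.5 N to 9 N at the predicted height. Now I'll lift off straight up and check.

```bash
python3 -m pendant '[{"jaw":0,"linear":[0.1,0,-0.14],"twist":0},{"jaw":0,"linear":[0.3,0,-0.4],"twist":0},{"jaw":0,"linear":[1.2,0,-1.6],"twist":0},{"jaw":0,"linear":[2.3,0,-3.2],"twist":0},{"jaw":0,"linear":[2.3,0,-3.2],"twist":0},{"jaw":0,"linear":[2.3,0,-3.2],"twist":0},{"jaw":0,"linear":[2.3,0,-3.2],"twist":0},{"jaw":0,"linear":[2.3,0,-3.2],"twist":0},{"jaw":0,"linear":[0,0,0],"twist":0},{"jaw":0,"linear":[0,0,0],"twist":0}]'
python3 - <<'E'
from rig import cams
from h import *
f=lambda i:cv2.convertScaleAbs(cv2.resize(i,None,fx=4,fy=4,interpolation=cv2.INTER_CUBIC),alpha=1.6)
c=cams.camera("side")
cv2.imwrite("pics/c7.png",f(c["color"][150:300,200:350]))
p=[[.606,.1463,.126]];print(proj(c,p),(proj(c,p)-[200,150])*4)
E
```

```text
time: 16.75
position: [0.6009, 0.1428, 0.3702]
tool_rot: [0.805, 0.507, 0.263, -0.163]
ft_force: [-1.4, 0.2, -0.2]
grip_width: 0.0004
grip_force: 0.0
[[273.63355375 177.94254768]] [[294.53421501 111.77019073]]
```

View pics/c7.png

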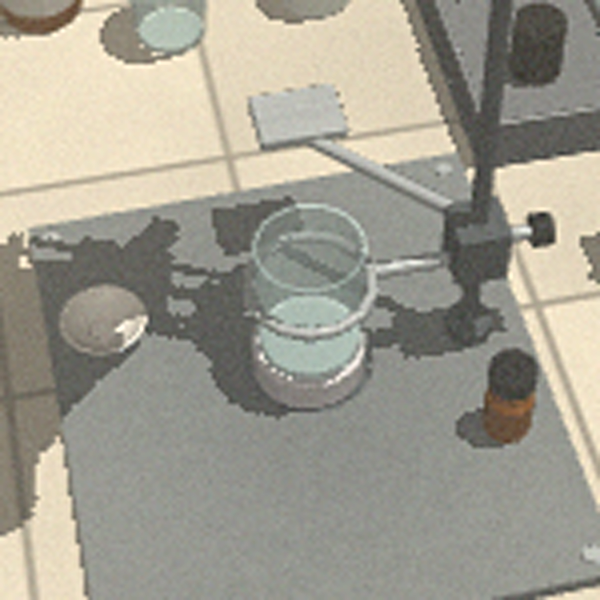

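The beaker stands on the block at (310,350), and the paddle is down at (298,113), as predicted. The dish and vial haven't moved, and the robot is clear of everything.

```bash
python3 -c "
from rig import robot
print(robot.hand_in())"
```

```text
the job is handed in; nothing more can be done
None
```

The heating block was slid home into the pocket, the beaker was lowered gently onto it with the paddle, and the job was handed in at about 17 s; I got no verdict back, and while I tilted the gripper at full reach joint 3 read as low as 0.218 rad against its 0.22 limit.

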